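# Eject a carved inkstone from its nest

### The job

The carved inkstone sits sunk in the cavity of the grey carving nest. Press the red ejector paddle all the way down so that the stone rises out of the cavity, then slide it across onto the middle of the cork board beside the nest, lying flat and roughly square to the board. Do not drop the stone, and leave the chisels, the spare inkstone and the mallet where they are; the paddle may stay down.

Things in the scene. Friction and masses are not known exactly. Their poses are not given: they have to be found in the camera images.
- nest: Fixed grey-painted block, 136 (x) x 97 (y) x 84 mm high, with an open cavity 108 x 69 mm in its top (walls 14 mm). Origin: centre of its underside; x points away from the paddle, which sticks out of the -x face; an 8 mm high flange reaches to x = +98 mm. The cavity's floor is a lift plate, 58 mm above the origin with the paddle up, 88 mm (4 mm above the rim) with it fully down.
- ejector (a joint): Hinge of the ejector lever, rad: 0 = paddle up (stone sunk), 0.52 = paddle fully down (stone lifted out). Its axis is parallel to the nest's y axis, at x = -40 mm, z = 42 mm in the nest's frame. Stiff: it takes about 8 to 12 N on the paddle and stays where it is left, carrying the stone.
- paddle_top (a point): Centre of the top face of the red paddle, a plate 40 (along the lever) x 44 (nest y) x 10 mm, 100 mm from the hinge. In the nest's frame it lies at about (-134, 0, 77) mm with the paddle up and (-139, 0, 26) mm fully down. The point turns with the lever.
- inkstone: The loose dark purple-grey carved inkstone in the cavity, 105 (x) x 66 (y) x 25 mm high, about 0.4 kg, with a shallow well in its top. Origin: centre of its underside; z up. In the cavity it has 1.5 mm of play all round, its x axis along the nest's, and its top is 1 mm below the rim.
- cork_board: Fixed stand with a cork top, 160 (x) x 130 (y) x 82 mm high, standing against the nest on its +y or its -y side (it varies), with a 1.5 mm gap and its top 2 mm lower than the nest's rim; axes parallel to the nest's. Origin: centre of its underside.
- tool_tray: Fixed open plywood tray, 170 (x) x 120 (y) x 28 mm high, on the other side of the nest, holding the two chisels. Origin: centre of its underside; axes parallel to the nest's.
- chisel_a: Loose chisel lying in the tray, 145 mm long along its x axis, 20 mm thick, wooden handle. Origin: centre of its underside. To be left alone.
- chisel_b: Loose chisel lying in the tray, 130 mm long along its x axis, 20 mm thick, wooden handle. Origin: centre of its underside. To be left alone.
- spare_stone: Loose paler inkstone, same shape and size as the other, lying on the bench to the left. Origin: centre of its underside. To be left alone.
- mallet: Loose wooden mallet lying on the bench to the right, handle 160 mm along its x axis, head 50 x 100 x 44 mm. Origin: on its underside. To be left alone.
Mind the look-alikes: they are no part of the job. What is shaped like the inkstone but green or yellow is not meant. What is shaped like the cork_board but green is not meant.

How it is judged:
By the outcome, as a careful person would: the job done as asked, in the order asked, and still so for the second after the job is handed in, with the robot touching nothing.
It also fails if it takes over 40 s, if anything falls off the work surface, if the arm or the gripper's body presses on something with over 40 N, if the wrist force passes 120 N, or if a joint passes its speed limit or range.

### The arm

A 6-joint arm with a two-finger parallel gripper is mounted at the origin on the work surface. World frame = base frame: x ahead of the robot, y to its left, z up, the work surface at z = 0. Lengths are in m, angles in rad, forces in N, time in s.
With the tool pointing down it reaches from about 0.375 to 0.9 m from the base axis. Payload 3.1 kg.
Tool frame: the origin (TCP) lies at the very end of the fingers, on their centre line; the grasp point (between the pads) lies 19 mm behind it; z points along the fingers, y is the direction in which the jaws open and shut (so a half turn about z gives the same grasp; the last joint's range is limited). The gripper opens to 85 mm and grips with 20 to 120 N. Pads are 22 mm wide; open, the fingers measure 114 mm over their backs; the gripper's body (76 mm by 85 mm) begins 54 mm behind the grasp point. The pads swing forward as they close: fully open they stand 13 mm farther back than shut.
Start: joints at [-0.178, 0.527, 1.433, -0, 1.181, -0.178], TCP at [0.625, 0, 0.231] pointing down, gripper open.
Joint ranges: [-3.08, 3.08], [-0.75, 2.2], [0.22, 2.44], [-1.43, 4.57], [0, 2.65], [-2.85, 2.85]. Speed limits (rad/s): [2.79, 2.79, 3.14, 3.14, 3.14, 3.14].

### API

Orientations are given as a unit quaternion [x, y, z, w].
In Python, from station import manip gives the robot as it stands. The module is installed in compiled form; this text tells all that it offers.
- The arm moves only by the tool send_rows, never from a script. Its argument "commands" is a list of rows, each an object with "delta_pos": the shift along the world's x, y, z in cm, a list of three; "yaw": the turn about the world's z in rad. A call has 1 to 10 rows; each row shifts and turns the pose as measured when the row begins; what a row does not reach is not made up. A row lasts 1/8 s, in which the tool goes at most 62.5 mm and 10.7 degrees, less where a joint would pass 70% of its speed; a pose out of reach is approached as far as the arm can. A call is refused whole if a number of a shift passes 6.25 or a number of a turn 0.188, either way. A call with a gripper value outside its range is refused whole. "grip" is the closure, from -1 (fully open) to 1 (shut), set as the call begins (left out, the last holds). The fingers move at their own pace and stop on an object; "force" is the grip in N (left out, the last holds). Time passes only in rows, so rows that do not move let the fingers close. It gives the time, the measured TCP pose, the force and the opening at its end, in the units of the state.
- manip.sense(): the state, without advancing time (a new reading comes with each control period).
- manip.snapshot(name): name is "scene" or "side" or "wrist"; returns the picture (400x640x3 uint8, blue, green, red); there is no depth.
- manip.get_calibration(name): a dict with "fx", "fy", "cx", "cy" (pixels), "dist_coeffs" ([k1, k2, p1, p2, k3] as OpenCV has them; the pictures are not rectified), "world_to_cam" (4x4, takes a point from world to camera coordinates); the wrist camera has in their place "mount" (4x4, takes a point from camera to tool coordinates, whose origin is the TCP and whose axes are the flange's). Camera axes: x right, y down, z forward; pixel columns grow to the right and rows downward; lengths in m; the calibration is good to about 2 mm. A picture is of the moment at which its call begins: read the wrist's pose just before it. get_calibration takes no time and is no camera call.
- manip.sign_off(): hands the job in, once; it reports no verdict.
The state is a dict: "t": time; "q": joint angles; "qd": joint speeds; "tau": joint torques, N m; "tcp_pos": TCP position; "tool_rot": TCP orientation; "force": force on the tool from outside, world axes, zero at the start; "ft_torque": the same for the moment, N m; "finger_gap": opening from 0.0 (shut) to 1.0 (fully open).
Only numpy, scipy, OpenCV 4.12 (cv2) and the standard library are available. Lean on these libraries where they do the work, as an engineer would, in place of code of your own. Each camera call takes 0.05 s, during which the arm holds its last target. There are 200 camera calls.

## Working session

There is one attempt and no reset: what is moved stays moved. The work goes in short steps, Python scripts to look and compute and a tool call to move; the robot and the scene stay as the last step left them, time stands still between calls to the robot, and variables do not carry over. Pictures are saved under pics/ and viewed, about 8 in all and at most 12, crops included, and the job is handed in when it is done.

Besides the shell and the picture viewer there is one more tool, called after "Emit:" in YAML: its name, and indented under it one key for each argument. send_rows: Moves the arm, as the interface text tells. Its arguments: {"type":"object","properties":{"commands":{"type":"array","items":{"type":"object","properties":{"delta_pos":{"type":"array","items":{"type":"number"}},"yaw":{"type":"number"}}}},"grip":{"type":"number"},"force":{"type":"number"}},"required":["commands"]}

```bash
mkdir -p pics; cat > h.py <<'E'
import numpy as np, cv2
from station import manip
def snap(n,f):
    im=manip.snapshot(n); cv2.imwrite('pics/'+f,im); return im
def cam(n):
    c=manip.get_calibration(n); K=np.array([[c['fx'],0,c['cx']],[0,c['fy'],c['cy']],[0,0,1]]); d=np.array(c['dist_coeffs'],float)
    if n=='wrist': return K,d,np.array(c['mount'])
    return K,d,np.array(c['world_to_cam'])
def ray(n,uv,T=None):
    K,d,W=cam(n); W=W if T is None else T
    p=cv2.undistortPoints(np.array(uv,float).reshape(-1,1,2),K,d).reshape(-1,2)
    R=W[:3,:3]; o=-R.T@W[:3,3]
    return o,np.c_[p,np.ones(len(p))]@R
def onz(n,uv,z,T=None):
    o,r=ray(n,uv,T); return o+r*((z-o[2])/r[:,2])[:,None]
def proj(n,P,T=None):
    K,d,W=cam(n); W=W if T is None else T
    return cv2.projectPoints(np.array(P,float).reshape(-1,3),cv2.Rodrigues(W[:3,:3])[0],W[:3,3],K,d)[0].reshape(-1,2)
E
python3 - <<'E'
from h import *
a=snap('scene','scene1.png'); b=snap('side','side1.png')
cv2.imwrite('pics/both.png',np.vstack([a,b])[:, :] if 0 else cv2.resize(np.vstack([a,b]),(480,600)))
for n in('scene','side'):
    o,r=ray(n,[[320,200]]); print(n,o,onz(n,[[320,200]],0.08))
s=manip.sense(); print(s['tcp_pos'],s['tool_rot'],s['force'],s['t'])
E
```

```text
scene [ 1.19045353 -0.61217194  0.74975957] [[ 0.56694057 -0.01438722  0.08      ]]
side [-0.05308323 -0.72151984  0.95284471] [[ 0.59265122 -0.02247172  0.08      ]]
[6.24321646e-01 1.67216524e-04 2.30412631e-01] [ 7.07116407e-01  7.07096425e-01 -5.71448179e-04 -8.39931564e-04] [ 0.28246105 -0.38198738 -0.06005644] 0.1
```

View pics/scene1.png

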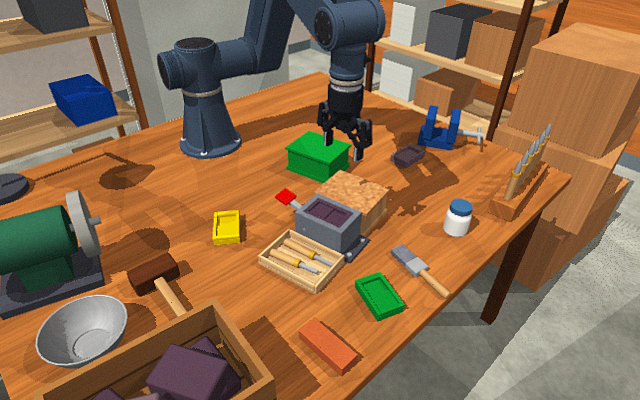

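View pics/side1.png

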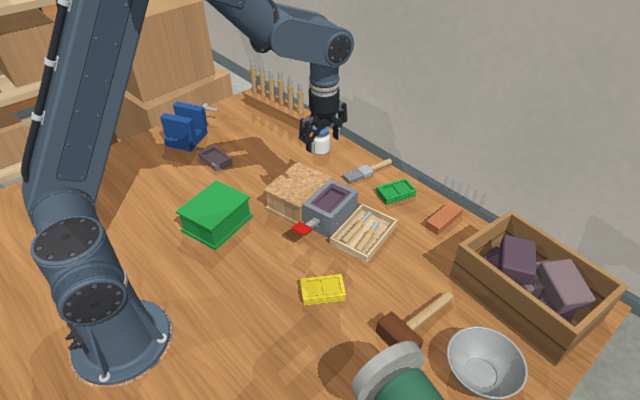

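The nest is at about (328,222) in scene and (330,205) in side. The red paddle is at (285,197) and (302,229). The cork board is on the far side and the tray on the near side. I'll zoom in on both.

```bash
python3 - <<'E'
from h import *
a=cv2.imread('pics/scene1.png');b=cv2.imread('pics/side1.png')
A=cv2.resize(a[165:265,265:395],None,fx=6,fy=6,interpolation=2)[:, :780]
B=cv2.resize(b[155:255,260:390],None,fx=6,fy=6,interpolation=2)
cv2.imwrite('pics/zs.png',A[:600]);cv2.imwrite('pics/zd.png',B[:600])
for n,im in(('scene',a),('side',b)):
    i=im.astype(int); m=((i[...,2]>170)&(i[...,1]<50)&(i[...,0]<50)).astype(np.uint8)
    k,l,s,c=cv2.connectedComponentsWithStats(m); 
    for j in range(1,k):
        if s[j,4]>20: print(n,s[j],c[j],onz(n,[c[j]],.077))
E
```

```text
scene [275 188  21  17 183] [284.91256831 195.98907104] [[ 0.48944214 -0.06787893  0.077     ]]
side [292 222  20  13 137] [301.3649635  228.12408759] [[ 0.48396804 -0.06758642  0.077     ]]
```

View pics/zs.png

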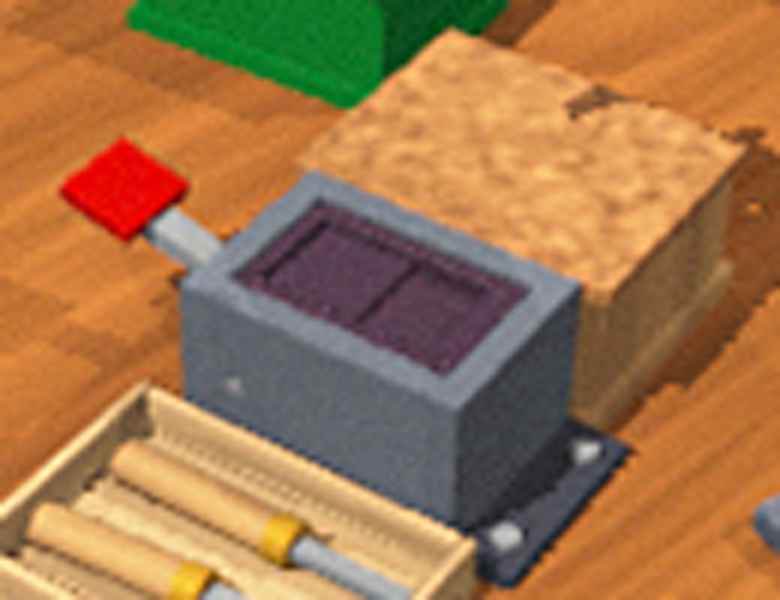

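View pics/zd.png

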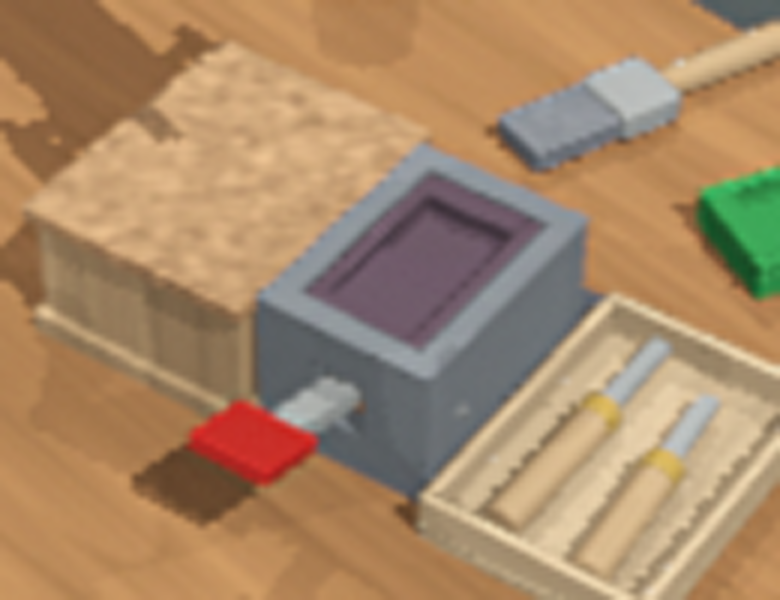

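The zooms give the nest's rim corners. In zoomed scene pixels they are (315,172), (580,285), (455,408) and (182,287). In side they are (425,147), (585,220), (430,378) and (258,300).

```bash
python3 - <<'E'
from h import *
S=np.array([[315,172],[580,285],[455,408],[182,287]])/6+[264.5,164.5]
# order: (-x,+y),(+x,+y),(+x,-y),(-x,-y)
D=np.array([[258,300],[425,147],[585,220],[430,378]])/6+[259.5,154.5]
for n,p in(('scene',S),('side',D)):
    P=onz(n,p,.084); print(n,P.round(4).tolist()); c=P.mean(0); 
    ex=(P[1]+P[2]-P[0]-P[3]); ey=P[0]+P[1]-P[2]-P[3]
    print(c,np.linalg.norm(ex)/2,np.linalg.norm(ey)/2,np.arctan2(ex[1],ex[0]),np.arctan2(-ey[0],ey[1]))
print('cork')
C=np.array([[450,28],[745,150],[605,300],[300,165]])/6+[264.5,164.5]
print(onz('scene',C,.082).round(4).tolist(), onz('scene',C,.082).mean(0))
C=np.array([[30,210],[230,42],[428,138],[240,308]])/6+[259.5,154.5]
print(onz('side',C,.082).round(4).tolist(), onz('side',C,.082).mean(0))
K,d,M=cam('wrist'); print(K,M.round(4).tolist())
E
```

```text
scene [[0.544, -0.0037, 0.084], [0.6755, 0.0243, 0.084], [0.6934, -0.0681, 0.084], [0.5649, -0.0981, 0.084]]
[ 0.61943692 -0.03640074  0.084     ] 0.13318855976475988 0.09537573943174833 0.21918095238595858 0.20495020572493142
side [[0.5415, -0.0064, 0.084], [0.6742, 0.021, 0.084], [0.6929, -0.0699, 0.084], [0.5646, -0.0972, 0.084]]
[ 0.61829819 -0.03812367  0.084     ] 0.1333296690117321 0.09322344170639404 0.2065358732654664 0.2260200693349893
cork
[[0.5018, 0.1234, 0.082], [0.6598, 0.1514, 0.082], [0.6875, 0.0266, 0.082], [0.5338, -0.0032, 0.082]] [0.59574806 0.07453567 0.082     ]
[[0.5041, 0.1168, 0.082], [0.66, 0.1515, 0.082], [0.6817, 0.0267, 0.082], [0.5332, -0.0032, 0.082]] [0.59477286 0.07294744 0.082     ]
[[291.80247952   0.         321.90829065]
 [  0.         291.80247952 199.65803938]
 [  0.           0.           1.        ]] [[0.0002, -0.9616, -0.2744, 0.0697], [1.0, -0.0, 0.0009, 0.0005], [-0.0009, -0.2744, 0.9616, -0.1431], [0.0, 0.0, 0.0, 1.0]]
```

Emit:
send_rows:
  commands:
    - {"delta_pos":[-1.75,-0.83,0],"yaw":-0.17}
    - {"delta_pos":[-1.75,-0.83,0],"yaw":-0.17}
    - {"delta_pos":[-1.75,-0.83,0],"yaw":-0.17}
    - {"delta_pos":[-1.75,-0.83,0],"yaw":-0.17}
    - {"delta_pos":[-1.75,-0.83,0],"yaw":-0.17}
    - {"delta_pos":[-1.75,-0.83,0],"yaw":-0.17}
    - {"delta_pos":[-1.75,-0.83,0],"yaw":-0.17}
    - {"delta_pos":[-1.75,-0.83,0],"yaw":-0.17}
    - {"delta_pos":[0,0,0],"yaw":0}
  grip: 1

```text
t: 1.23
tcp_pos: [0.4771, -0.0668, 0.2263]
tool_rot: [0.996, 0.084, -0.003, -0.004]
force: [0.8, -0.5, 0.3]
finger_gap: -0.001
```

Emit:
send_rows:
  commands:
    - {"delta_pos":[0.7,0,-4],"yaw":0.04}
    - {"delta_pos":[0,0,-4],"yaw":0}
    - {"delta_pos":[0,0,-3],"yaw":0}
    - {"delta_pos":[0,0,0],"yaw":0}

```text
t: 1.72
tcp_pos: [0.4893, -0.0669, 0.1144]
tool_rot: [0.994, 0.11, 0.001, -0.003]
force: [-0.3, -0.5, 1.2]
finger_gap: 0.001
```

```bash
python3 - <<'E'
from h import *
s=manip.sense(); print(s['tcp_pos'],s['tool_rot'],s['force'])
w=snap('wrist','w1.png'); b=snap('side','side2.png')
B=cv2.resize(b[135:255,250:410],None,fx=2.5,fy=2.5,interpolation=2)
cv2.imwrite('pics/c1.png',np.hstack([cv2.resize(w,(400,300)),B[:300]]))
E
```

```text
[ 0.4893437  -0.06689955  0.11443736] [ 0.99388943  0.11034307  0.00111154 -0.00263995] [-0.33701993 -0.54031615  1.23298344]
```

View pics/c1.png

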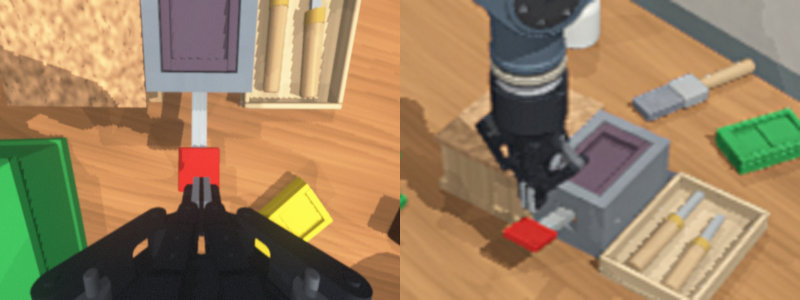

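The wrist view shows the shut fingers centred over the red paddle. The nest is aligned with the tool axes.

Emit:
send_rows:
  commands:
    - {"delta_pos":[-0.2,0,-1.5],"yaw":0}
    - {"delta_pos":[-0.2,0,-1.2],"yaw":0}
    - {"delta_pos":[0,0,-1],"yaw":0}
    - {"delta_pos":[0,0,-1],"yaw":0}
    - {"delta_pos":[0,0,-1],"yaw":0}
    - {"delta_pos":[0,0,-0.7],"yaw":0}

```text
t: 2.58
tcp_pos: [0.4883, -0.0692, 0.0572]
tool_rot: [0.994, 0.113, 0.006, 0.001]
force: [-4.2, -2.5, 9.6]
finger_gap: -0.003
```

Emit:
send_rows:
  commands:
    - {"delta_pos":[-0.2,0.1,-1],"yaw":0}
    - {"delta_pos":[-0.2,0.1,-1],"yaw":0}
    - {"delta_pos":[0,0,-0.9],"yaw":0}
    - {"delta_pos":[0,0,-0.7],"yaw":0}
    - {"delta_pos":[0,0,-0.5],"yaw":0}

```text
t: 3.2
tcp_pos: [0.4884, -0.0694, 0.0269]
tool_rot: [0.993, 0.114, 0.012, 0.005]
force: [-13.1, 1.1, 68.0]
finger_gap: 0.002
```

Emit:
send_rows:
  commands:
    - {"delta_pos":[0,0,0.5],"yaw":0}
    - {"delta_pos":[0,0,1.5],"yaw":0}
    - {"delta_pos":[0,0,4],"yaw":0}
    - {"delta_pos":[0,0,6],"yaw":0}
    - {"delta_pos":[0,0,4],"yaw":0}
    - {"delta_pos":[0,0,0],"yaw":0}
  grip: -1

```text
t: 3.95
tcp_pos: [0.4901, -0.07, 0.1952]
tool_rot: [0.993, 0.114, 0.015, 0.007]
force: [1.0, -0.3, -0.6]
finger_gap: 0.999
```

```bash
python3 - <<'E'
from h import *
s=manip.sense(); print(s['tcp_pos'],s['tool_rot'],s['force'])
w=snap('wrist','w2.png'); b=snap('scene','scene3.png')
cv2.imwrite('pics/c2.png',np.hstack([cv2.resize(w,(400,300)),cv2.resize(b[165:265,265:395],(400,300),interpolation=2)]))
E
```

```text
[ 0.49010662 -0.07004914  0.19524985] [0.99329356 0.11447929 0.01477633 0.00663714] [ 0.95392394 -0.26621057 -0.61993636]
```

View pics/c2.png

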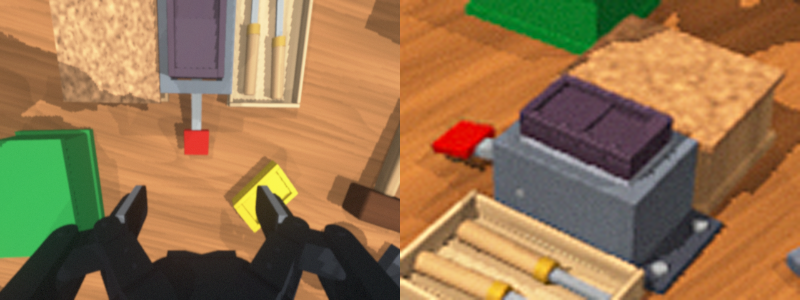

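The stone now stands proud of the rim and the paddle is down. Next I move above the stone and measure it with the wrist camera.

Emit:
send_rows:
  commands:
    - {"delta_pos":[3.1,0.8,0],"yaw":0}
    - {"delta_pos":[3.1,0.8,0],"yaw":0}
    - {"delta_pos":[3,0.8,0],"yaw":0}
    - {"delta_pos":[2.4,0.7,0],"yaw":0}
    - {"delta_pos":[0,0,0],"yaw":0}

```text
t: 4.68
tcp_pos: [0.6003, -0.0359, 0.1809]
tool_rot: [0.994, 0.114, 0.001, 0.001]
force: [0.4, -0.5, -0.3]
finger_gap: 1.0
```

```bash
cat >> h.py <<'E'
from scipy.spatial.transform import Rotation as Ro
def wT():
    s=manip.sense(); T=np.eye(4); T[:3,:3]=Ro.from_quat(s['tool_rot']).as_matrix(); T[:3,3]=s['tcp_pos']
    return np.linalg.inv(T@cam('wrist')[2])
E
python3 - <<'E'
from h import *
s=manip.sense(); print(s['tcp_pos'],s['tool_rot'],s['force'])
T=wT(); w=snap('wrist','w3.png'); b=snap('scene','scene4.png')
print(proj('wrist',[[.619,-.037,.113],[.595,.075,.082]],T), w[200,320], w[150,300])
for n,P in(('w',w),):
    hsv=cv2.cvtColor(P,cv2.COLOR_BGR2HSV); print(hsv[120:260:20,320].tolist())
cv2.imwrite('pics/c3.png',w)
E
```

```text
[ 0.6002877  -0.03587001  0.18094998] [9.93505579e-01 1.13777248e-01 9.33751574e-04 7.27950179e-04] [ 0.38914755 -0.46446283 -0.337648  ]
[[328.81036909 189.6442246 ]
 [192.08784727 178.63727993]] [107  93 111] [108  95 115]
[[155, 41, 118], [159, 41, 106], [156, 45, 113], [158, 45, 113], [157, 41, 111], [158, 43, 113], [165, 48, 75]]
```

View pics/c3.png

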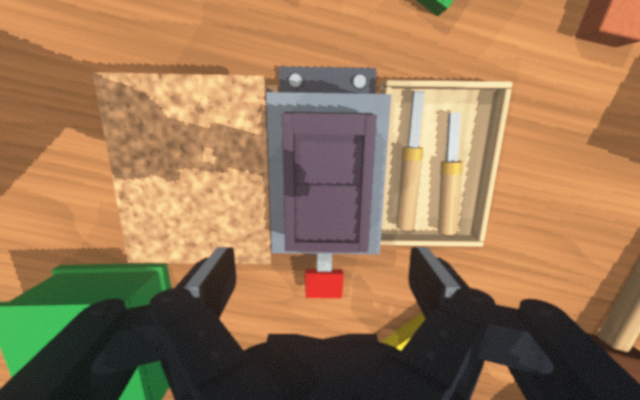

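The wrist picture shows the raised stone with its corners near (282,113), (376,113), (373,251) and (286,251). The cork is to its left, at about (100–272, 73–265).

```bash
python3 - <<'E'
from h import *
w=cv2.imread('pics/w3.png'); h=cv2.cvtColor(w,cv2.COLOR_BGR2HSV); T=wT()
m=cv2.inRange(h,(138,25,40),(179,110,160)); m[:95]=0;m[260:]=0;m[:,:270]=0;m[:,385:]=0
m=cv2.morphologyEx(m,cv2.MORPH_CLOSE,np.ones((15,15)));m=cv2.morphologyEx(m,cv2.MORPH_OPEN,np.ones((7,7)))
c=max(cv2.findContours(m,0,1)[0],key=cv2.contourArea); print(cv2.boundingRect(c))
P=onz('wrist',c.reshape(-1,2),.113,T)[:,:2]
r=cv2.minAreaRect((P*1000).astype(np.float32)); print('stone',r)
N=onz('wrist',[[266,94],[391,95],[382,254],[272,253]],.084,T); print('nest rim',N.round(4).tolist(),N.mean(0))
C=onz('wrist',[[96,73],[265,75],[271,264],[127,264]],.082,T); print('cork',C.round(4).tolist(),C.mean(0))
E
```

```text
(282, 113, 94, 141)
stone ((618.0532836914062, -35.74143981933594), (106.400634765625, 65.43399810791016), 12.135843276977539)
nest rim [[0.673, 0.0256, 0.084], [0.6941, -0.069, 0.084], [0.5623, -0.1002, 0.084], [0.5409, -0.0032, 0.084]] [ 0.61758554 -0.03669693  0.084     ]
cork [[0.6583, 0.1546, 0.082], [0.6864, 0.0291, 0.082], [0.5288, -0.0042, 0.082], [0.4993, 0.1242, 0.082]] [0.59320253 0.07593551 0.082     ]
```

Emit:
send_rows:
  commands:
    - {"delta_pos":[1.6,0,-1],"yaw":-0.012}
    - {"delta_pos":[0.2,0,-2],"yaw":0}
    - {"delta_pos":[0,0,-2],"yaw":0}
    - {"delta_pos":[0,0,-0.5],"yaw":0}
    - {"delta_pos":[0,0,0],"yaw":0}

```text
t: 5.4
tcp_pos: [0.6157, -0.0375, 0.1219]
tool_rot: [0.994, 0.105, -0.002, -0.0]
force: [-0.2, 0.3, 0.0]
finger_gap: 0.998
```

Emit:
send_rows:
  commands:
    - {"delta_pos":[0.2,0.1,-1],"yaw":0}
    - {"delta_pos":[0,0,-1],"yaw":0}
    - {"delta_pos":[0,0,-0.9],"yaw":0}
    - {"delta_pos":[0,0,-0.3],"yaw":0}
    - {"delta_pos":[0,0,0],"yaw":0}

```text
t: 6.02
tcp_pos: [0.6187, -0.0366, 0.089]
tool_rot: [0.994, 0.105, -0.001, 0.0]
force: [0.3, -0.6, 0.0]
finger_gap: 0.999
```

```bash
python3 - <<'E'
from h import *
s=manip.sense(); print(s['tcp_pos'],s['tool_rot'],s['force'])
w=snap('wrist','w5.png'); b=snap('scene','scene5.png')
cv2.imwrite('pics/c5.png',np.hstack([cv2.resize(w,(400,300)),cv2.resize(b[155:255,275:405],(400,300),interpolation=2)]))
E
```

```text
[ 0.61874144 -0.03662859  0.08899892] [ 9.94477766e-01  1.04945344e-01 -5.36951192e-04  3.98121464e-04] [ 0.28463633 -0.6300241   0.04589089]
```

View pics/c5.png

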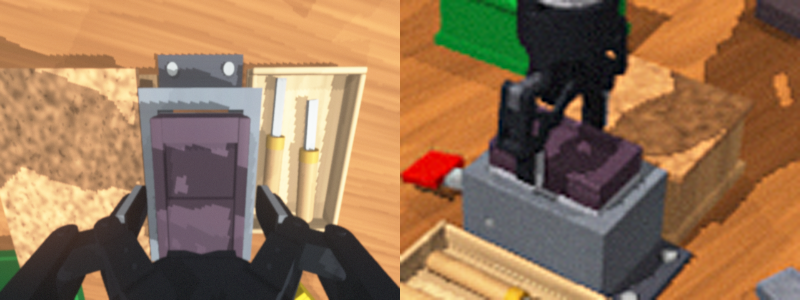

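```bash
python3 - <<'E'
from h import *
c=np.array([.6187,-.0366]); d=np.array([.209,-.978])
for y in(.0425,.057):
  for z in(.084,.089,.102): print(y,z,proj('scene',[[*(c+d*y),z]]))
E
```

```text
0.0425 0.084 [[318.02147013 220.9339221 ]]
0.0425 0.089 [[318.03862378 219.35910769]]
0.0425 0.102 [[318.0837288  215.21969302]]
0.057 0.084 [[314.56284165 224.15313122]]
0.057 0.089 [[314.56960313 222.57313482]]
0.057 0.102 [[314.58740021 218.41965025]]
```

Emit:
send_rows:
  commands:
    - {"delta_pos":[0,0,-0.4],"yaw":0}
    - {"delta_pos":[0,0,0],"yaw":0}

```text
t: 6.38
tcp_pos: [0.6192, -0.0367, 0.0857]
tool_rot: [0.994, 0.105, 0.0, 0.001]
force: [-0.0, -0.4, -0.1]
finger_gap: 1.001
```

Emit:
send_rows:
  commands:
    - {"delta_pos":[0,0,0],"yaw":0}
    - {"delta_pos":[0,0,0],"yaw":0}
    - {"delta_pos":[0,0,0],"yaw":0}
    - {"delta_pos":[0,0,0],"yaw":0}
    - {"delta_pos":[0,0,0],"yaw":0}
    - {"delta_pos":[0,0,0],"yaw":0}
  grip: 1
  force: 45

```text
t: 7.12
tcp_pos: [0.6194, -0.0366, 0.086]
tool_rot: [0.994, 0.105, 0.0, 0.001]
force: [0.4, -0.2, -0.9]
finger_gap: 0.766
```

Emit:
send_rows:
  commands:
    - {"delta_pos":[0,0,0.3],"yaw":0}
    - {"delta_pos":[0,0,0.3],"yaw":0}
    - {"delta_pos":[0,0,0],"yaw":0}

```text
t: 7.5
tcp_pos: [0.6181, -0.0365, 0.091]
tool_rot: [0.994, 0.105, -0.001, 0.0]
force: [-0.4, 0.2, -2.5]
finger_gap: 0.761
```

Emit:
send_rows:
  commands:
    - {"delta_pos":[-0.3,1.3,0],"yaw":0}
    - {"delta_pos":[-0.3,1.5,0],"yaw":0}
    - {"delta_pos":[-0.3,1.5,0],"yaw":0}
    - {"delta_pos":[-0.3,1.5,0],"yaw":0}
    - {"delta_pos":[-0.3,1.5,0],"yaw":0}
    - {"delta_pos":[-0.3,1.5,0],"yaw":0}
    - {"delta_pos":[-0.3,1.1,0],"yaw":0}
    - {"delta_pos":[-0.2,0.7,0],"yaw":0}
    - {"delta_pos":[0,0,0],"yaw":0}

```text
t: 8.62
tcp_pos: [0.5923, 0.0789, 0.0906]
tool_rot: [0.994, 0.106, -0.002, -0.0]
force: [0.1, 0.4, -3.2]
finger_gap: 0.764
```

```bash
python3 - <<'E'
from h import *
s=manip.sense(); print(s['tcp_pos'],s['tool_rot'],s['force'])
T=wT();w=snap('wrist','w6.png'); b=snap('scene','scene6.png')
cv2.imwrite('pics/c6.png',np.hstack([cv2.resize(w,(400,300)),cv2.resize(b[145:245,275:405],(400,300),interpolation=2)]))
E
```

```text
[0.5922592  0.07890216 0.09061804] [ 9.94355276e-01  1.06087685e-01 -1.71677344e-03 -2.01463767e-04] [ 0.07808234  0.36991589 -3.17575057]
```

View pics/c6.png

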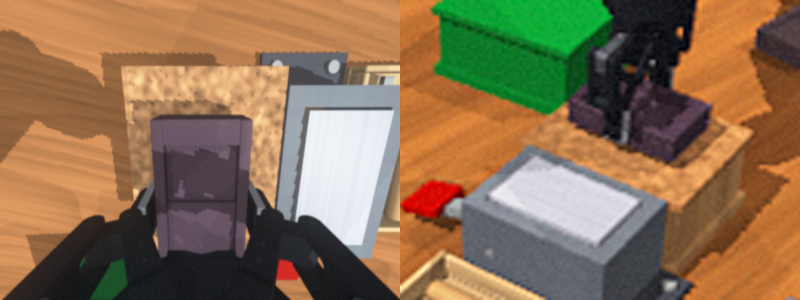

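The stone is held level over the cork, about 4 mm past the centre. I'll correct that and lower it until it touches.

Emit:
send_rows:
  commands:
    - {"delta_pos":[0.15,-0.2,-0.3],"yaw":0}
    - {"delta_pos":[0.15,-0.15,-0.3],"yaw":0}
    - {"delta_pos":[0,0,-0.1],"yaw":0}
    - {"delta_pos":[0,0,0],"yaw":0}

```text
t: 9.22
tcp_pos: [0.5965, 0.0726, 0.0829]
tool_rot: [0.995, 0.104, -0.001, 0.0]
force: [-0.2, 0.2, -3.6]
finger_gap: 0.762
```

Emit:
send_rows:
  commands:
    - {"delta_pos":[-0.1,0.15,0],"yaw":0}
    - {"delta_pos":[0,0,-0.15],"yaw":0}
    - {"delta_pos":[0,0,0],"yaw":0}

```text
t: 9.6
tcp_pos: [0.5953, 0.0743, 0.0814]
tool_rot: [0.995, 0.104, -0.001, 0.0]
force: [-0.1, -0.4, -3.2]
finger_gap: 0.764
```

Emit:
send_rows:
  commands:
    - {"delta_pos":[0,0,-0.1],"yaw":0}
    - {"delta_pos":[0,0,0],"yaw":0}

```text
t: 9.85
tcp_pos: [0.5955, 0.0744, 0.0805]
tool_rot: [0.995, 0.105, -0.001, 0.0]
force: [0.6, 0.3, -3.5]
finger_gap: 0.761
```

Emit:
send_rows:
  commands:
    - {"delta_pos":[0,0,-0.08],"yaw":0}
    - {"delta_pos":[0,0,0],"yaw":0}

```text
t: 10.1
tcp_pos: [0.5956, 0.0744, 0.0804]
tool_rot: [0.995, 0.105, -0.001, 0.0]
force: [0.4, 0.6, -3.4]
finger_gap: 0.764
```

Emit:
send_rows:
  commands:
    - {"delta_pos":[0,0,-0.12],"yaw":0}
    - {"delta_pos":[0,0,0],"yaw":0}

```text
t: 10.35
tcp_pos: [0.5957, 0.0744, 0.0803]
tool_rot: [0.995, 0.105, -0.001, 0.0]
force: [0.6, 0.4, -3.4]
finger_gap: 0.758
```

Emit:
send_rows:
  commands:
    - {"delta_pos":[0,0,-0.25],"yaw":0}

```text
t: 10.48
tcp_pos: [0.5959, 0.0744, 0.0801]
tool_rot: [0.994, 0.105, -0.0, 0.001]
force: [-8.5, 0.1, 25.2]
finger_gap: 0.761
```

Contact: the stone rests on the cork. Releasing.

Emit:
send_rows:
  commands:
    - {"delta_pos":[0,0,0.02],"yaw":0}
    - {"delta_pos":[0,0,0],"yaw":0}

```text
t: 10.72
tcp_pos: [0.5961, 0.0744, 0.0804]
tool_rot: [0.994, 0.105, 0.0, 0.001]
force: [0.0, -0.3, -4.2]
finger_gap: 0.761
```

Emit:
send_rows:
  commands:
    - {"delta_pos":[0,0,0],"yaw":0}
    - {"delta_pos":[0,0,0],"yaw":0}
    - {"delta_pos":[0,0,0],"yaw":0}
    - {"delta_pos":[0,0,0],"yaw":0}
    - {"delta_pos":[0,0,0.5],"yaw":0}
    - {"delta_pos":[0,0,2],"yaw":0}
    - {"delta_pos":[0,0,4],"yaw":0}
    - {"delta_pos":[0,0,5],"yaw":0}
    - {"delta_pos":[0,0,0],"yaw":0}
  grip: -1

```text
t: 11.85
tcp_pos: [0.597, 0.0743, 0.1993]
tool_rot: [0.995, 0.105, 0.001, 0.001]
force: [-0.6, -0.5, -0.2]
finger_gap: 1.0
```

```bash
python3 - <<'E'
from h import *
s=manip.sense(); print(s['tcp_pos'],s['tool_rot'],s['force'])
T=wT();w=snap('wrist','w7.png'); b=snap('scene','scene7.png')
np.save('T7.npy',T)
cv2.imwrite('pics/c7.png',np.hstack([cv2.resize(w,(480,300)),cv2.resize(b[165:305,230:380],(320,300),interpolation=2)]))
h=cv2.cvtColor(w,cv2.COLOR_BGR2HSV)
m=cv2.inRange(h,(138,25,40),(179,110,160)); m[280:]=0
m=cv2.morphologyEx(m,cv2.MORPH_CLOSE,np.ones((15,15)));m=cv2.morphologyEx(m,cv2.MORPH_OPEN,np.ones((7,7)))
c=max(cv2.findContours(m,0,1)[0],key=cv2.contourArea); print(cv2.boundingRect(c))
P=onz('wrist',c.reshape(-1,2),.107,T)[:,:2]
print(cv2.minAreaRect((P*1000).astype(np.float32)))
E
```

```text
[0.59695254 0.07428468 0.19934809] [9.94510241e-01 1.04633409e-01 9.14113720e-04 6.27990104e-04] [-0.62667035 -0.52157681 -0.24051958]
(281, 138, 81, 121)
((598.566162109375, 75.02813720703125), (104.59532165527344, 64.63204193115234), 12.010075569152832)
```

View pics/c7.png

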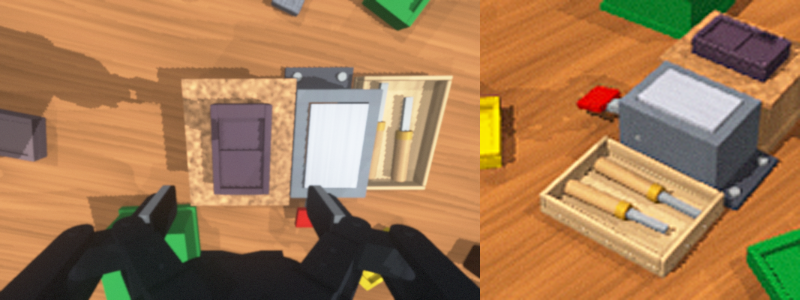

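```bash
python3 - <<'E'
from h import *
T=np.load('T7.npy')
C=onz('wrist',np.array([[182,79],[297,79],[292,206],[191,206]])/.75,.082,T); print(C.round(4).tolist(),C.mean(0))
E
```

```text
[[0.6607, 0.1564, 0.082], [0.6879, 0.029, 0.082], [0.5311, -0.0089, 0.082], [0.5032, 0.1228, 0.082]] [0.59573864 0.07481333 0.082     ]
```

The stone lies within about 3 mm of the board's centre. It is square to the board, and the gripper is clear of everything.

```bash
python3 -c "
from station import manip
print(manip.sense()['t'],manip.sign_off())"
```

```text
the job is handed in; nothing more can be done
11.95 None
```

The inkstone is on the middle of the cork board and the job is handed in, at 12 s of the 40 s allowed.

- **Paddle:** I pressed it to its stop with the shut fingers, and the stone rose above the rim. The wrist force peaked at 68 N at the stop. That is under the 120 N wrist limit, but well above the 8–12 N the lever needs. Only the fingertips were aimed at the paddle, so I don't believe the 40 N limit on the arm and gripper body applies.
- **Transfer:** I gripped the stone across its 66 mm side and raised it about 5 mm. I carried it level across to the board and lowered it until it touched (about 25 N of contact) before letting go. It was carried just above the surfaces rather than dragged across them.
- **Last checks:** The final wrist picture puts the stone's centre at (0.599, 0.075) m and the board's at (0.596, 0.075) m, so it is about 3 mm off along x. The yaw is about 12.0°, against about 12.1–12.6° for the nest and board, and the stone appears to lie flat. In the final views the paddle is still down, the chisels look undisturbed and the gripper is clear. I did not measure the chisels, spare stone or mallet afterwards, and the arm did not go near them.

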